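# Set the packing jig's tray stop in its notch and push the punnet up to it

### The arm

A 6-joint arm with a two-finger parallel gripper is mounted at the origin on the work surface. World frame = base frame: x ahead of the robot, y to its left, z up, the work surface at z = 0. Lengths are in m, angles in degrees, forces in N, time in s.
With the tool pointing down it reaches from about 0.375 to 0.9 m from the base axis. Payload 3.1 kg.
Tool frame: the origin (TCP) lies on the centre line of the jaws, within the pads' length; the fingertips stand 25 mm ahead of it and the grasp point (between the pads) lies 6 mm ahead of it; z points along the fingers, y is the line along which they close (so a half turn about z gives the same grasp; the last joint's range is limited). The gripper opens to 87 mm and grips with 3 to 60 N. Pads are 19 mm wide; open, the fingers measure 117 mm over their backs; the gripper's body (75 mm by 190 mm) begins 51 mm behind the grasp point.
Start: joints at [-84.024, 30.224, 82.088, -0, 67.689, -10.227], TCP at [0.174, -0.6, 0.248] pointing down, gripper open.
Joint ranges: [-176.69, 176.69], [-43.24, 126.21], [12.49, 139.97], [-82, 262], [0, 151.66], [-163.58, 163.58]. Speed limits (degrees/s): [159.86, 159.86, 180, 180, 180, 180].

### API

Orientations are given as a 3x3 rotation matrix whose columns are the frame's x, y, z axes.
In Python, from rig import * gives the robot as it stands.
- The arm moves only by the tool step_arm, never from a script. Its argument "steps" is a list of rows, each a list of 7 numbers: the shift along the tool's x, y, z normalised to -1 to 1, where 1 is 0.3 m, then the turn, a rotation vector about the tool's x, y, z normalised to -1 to 1, where 1 is 45 degrees, then the gripper's target within -1 to 1 (shut at 1, half-way at 0, fully open at -1). A call has 1 to 8 rows; each row is the pose to reach, as a shift and turn from the pose commanded when the call began, along the tool's axes at that moment; what a row does not reach only later rows make up. A row lasts 1/12 s, in which the tool goes at most 41.7 mm and 7.16 degrees, less where a joint would pass 70% of its speed; a pose out of reach is approached as far as the arm can. A call with a number of a shift or a turn outside -1 to 1 is refused whole. A call with a gripper value outside its range is refused whole. The fingers move at their own pace and stop on an object; the grip force is fixed at half the most. Time passes only in rows, so rows that repeat a pose let the fingers close. It gives the time, the measured TCP pose, the force, the opening and the grip force at its end, in the units of the state.
- read_state(): the state, without advancing time (a new reading comes with each control period).
- capture(name): name is "scene" or "side" or "wrist"; returns a dict with "image" (384x512x3 uint8, red, green, blue), "vertical_fov" (degrees; the focal length in pixels is half the picture's height over the tangent of half this angle, whatever the lens; pixels are square), "cx", "cy" (the principal point, pixels), "world_from_camera" (4x4, takes a point from camera to world coordinates); the wrist camera has in their place "T_tool_cam" (4x4, takes a point from camera to tool coordinates, whose origin is the TCP and whose axes are the flange's). Camera axes: x right, y down, z forward; pixel columns grow to the right and rows downward; lengths in m; the calibration is good to about 2 mm. A picture is of the moment at which its call begins: read the wrist's pose just before it. There is no depth.
- hand_in(): hands the job in; it is judged then, once.
The state is a dict: "time_s": time; "joint_positions": joint angles; "qvel": joint speeds; "tau": joint torques, N m; "position": TCP position; "tcp_rot": TCP orientation; "force": force on the tool from outside, world axes, zero at the start; "moment": the same for the moment, N m; "opening": opening from 0.0 (shut) to 1.0 (fully open); "grasp_force": force on a finger pad.
Only numpy, scipy, OpenCV 4.12 (cv2) and the standard library are available. Lean on these libraries where they do the work, as an engineer would, in place of code of your own. Each camera call takes 0.05 s, during which the arm holds its last target. There are 200 camera calls.

### The job

On the packing jig, push the sliding tray stop along its rail, away from the punnet, until its spring pin rides over the low hump and drops into the notch. Only then push the full punnet along the plate until it lies squarely and flat against the stop, gently enough that the stop stays in its notch. Just push with the fingers: do not lift or tip the punnet, do not pull up the pin, and leave everything else where it is.

Things in the scene. Friction and masses are not known exactly. Their poses are not given: they have to be found in the camera images.
- jig: the packing jig: fixed white plate 300 mm (its x, -130 to +170 mm) by 500 mm (its y), 10 mm thick, turned up to 0.2 rad. Origin on the table under the middle of the punnet's lane; stop and punnet are pushed along its +y. An aluminium rail 30 mm wide runs along y at x = +100 mm, top 30 mm above the table, end blocks at y = +-236 mm
- tray_stop (a joint): travel of the grey tray stop along the jig's +y, 0 to 0.22 m; starts at 0 to 0.04; the rail drags with about 1.5 N, it stays where left. A carriage block on the rail (44 mm in x, 50 in y, 32 to 72 mm above the table) with an arm towards the robot over the lane and an upright spring pin on its far (+x) side
- stop_push (a point): middle of the carriage's flat -y face, 52 mm above the table, where the stop is pushed; 25 mm to -y of the pin's axis; axes parallel to the jig's
- stop_face (a point): point on the -y face of the stop's arm, 8 mm thick (jig x -46 to +80 mm, 15 to 61 mm above the table, flush with the carriage's -y face), on the lane's middle line (jig x = 0), 38 mm above the table, 25 mm to -y of the pin's axis: the punnet comes to rest here; axes parallel to the jig's
- stop_pin (a point): point on the axis of the spring pin (145 mm from the jig's origin in its x), 45 mm above the table, moving with the stop; axes parallel to the jig's
- pin (a joint): rise of the spring pin, m: 0 when it hangs free along the rail, about 0.004 on top of the hump, under 0.001 seated in the notch. A black 22 mm head, its top 102 mm above the table, rises with it
- notch: fixed steel block 22 x 70 mm on the plate in the pin's path: a low wide hump (crest 9 mm before the notch, begins 22 mm before it, about 7 N to climb, the rail's drag included), then the notch, where the push dips to nothing and the pin centres itself, then a steep ridge (about 17 N to force). Origin on the plate under the notch's centre, 50 to 110 mm along the jig's y; axes as the jig's. Seated: pin axis at this y
- punnet: full clear punnet of mushrooms, loose on the plate: 100 mm (x) by 120 mm (y), rim 48 mm high, 0.19 to 0.33 kg, slides under 1 to 3 N; trailing wall upright and firm. Origin centre of its underside; its y axis points to the stop; starts short of the stop, turned by up to 0.1 rad
- punnet_lead (a point): middle of the outside of the punnet's leading (+y) wall, 24 mm above its underside, 60 mm from its origin; axes parallel to the punnet's
- tape: bystander: a roll of clear tape, 54 mm across, 24 mm high, lying flat on the plate at its robot-side edge; origin centre of underside
- mushroom_a: bystander: a single mushroom cap, 48 mm across, 24 mm high, on the plate beyond the stop; origin centre of underside
- mushroom_b: bystander: a single mushroom cap, 54 mm across, on the table; origin centre of underside
- spray: bystander: white bottle with a cap, 72 mm across, 170 mm high; origin centre of underside
- empties: bystander: a stack of nested empty clear punnets, 114 x 144 mm, 49 mm high; origin centre of underside
- film_roll: bystander: a thick roll of film lying on the table, 60 mm across, 260 mm long; origin on the table under its middle
- marker: bystander: a fat marker pen lying on the table, 135 mm long, 16 mm thick; origin under its middle
Things that resemble listed ones, but are neither listed nor needed, are in the scene too. What is shaped like the punnet but red is not meant.

How it is judged (in metres and radians):
On the way, in this order (a step that is already met when the one before it is completed fails the run):
1. the stop's pin has dropped into the notch, with the punnet still where it stood (within 25 mm) (y of stop_pin in the frame of notch between -0.003 and 0.003 m and value of joint pin below 0.0025 m and distance of punnet from where it was at the start of the episode below 0.025 m), for 0.2 s.
2. the punnet lies against the stop, the pin still in the notch (y of stop_pin in the frame of notch between -0.003 and 0.003 m and value of joint pin below 0.0025 m and y of punnet_lead in the frame of stop_face between -0.007 and 0.003 m and angle between the y axis of punnet and the y axis of jig, either way round below 0.12 rad and x of punnet in the frame of jig between -0.035 and 0.032 m), for 0.2 s.
At the end, for the whole second after the job is handed in: The pin axis is within 3 mm of the notch centre along the rail and the pin is down (risen under 2.5 mm). The middle of the punnet's leading wall is within 7 mm of the stop's face; the punnet is square to the jig within 0.12 rad, within 32 mm of the lane's middle line, flat and at rest (all of step 2 and linear speed of punnet below 0.01 m/s and height (world z) of punnet below 0.014 m and angle between punnet's own z axis and vertical below 0.06 rad); the robot touches nothing.
It fails at once if the punnet is lifted or tipped (height (world z) of punnet above 0.022 m or angle between punnet's own z axis and vertical above 0.3 rad).
It fails at once if the spring pin is pulled up (value of joint pin above 0.009 m).
It fails at once if a bystander is moved by more than 20 mm (distance of any of tape, mushroom_a, mushroom_b, spray, empties, film_roll, marker from where it was at the start of the episode above 0.02 m).
It also fails if it takes over 58 s, if anything falls off the work surface, if the arm or the gripper's body presses on something with over 40 N, if the wrist force passes 120 N, or if a joint passes its speed limit or range.

## Working session

There is one attempt and no reset: what is moved stays moved. The work goes in short steps, Python scripts to look and compute and a tool call to move; the robot and the scene stay as the last step left them, time stands still between calls to the robot, and variables do not carry over. Pictures are saved under pics/ and viewed, at most 10 in all, crops included, and the job is handed in when it is done.

Besides the shell and the picture viewer there is one more tool, called after "Emit:" as name(argument=value, ...) on one line, values as JSON. step_arm: Moves the arm, as the interface text tells. Scaled input: -1 to 1 covers 0.3 m each way for a shift and 45 degrees each way for a turn. Its arguments: {"type":"object","properties":{"steps":{"type":"array"}},"required":["steps"]}

```bash
mkdir -p pics
cat > h.py <<'E'
from rig import *
import numpy as np, cv2
def snap(n,f):
    s=read_state(); c=capture(n); cv2.imwrite(f'pics/{f}.png',c['image'][:,:,::-1])
    if n=='wrist':
        T=np.eye(4);T[:3,:3]=np.array(s['tcp_rot']);T[:3,3]=s['position'];T=T@np.array(c['T_tool_cam'])
    else: T=np.array(c['world_from_camera'])
    h=c['image'].shape[0]; fl=h/2/np.tan(np.radians(c['vertical_fov'])/2)
    np.savez(f'pics/{f}.npz',T=T,f=fl,cx=c['cx'],cy=c['cy']); return c['image']
def ray(f,u,v,z):
    d=np.load(f'pics/{f}.npz');T=d['T'];r=T[:3,:3]@np.array([(u-d['cx'])/d['f'],(v-d['cy'])/d['f'],1]);o=T[:3,3]
    return o+r*(z-o[2])/r[2]
E
python3 - <<'E'
from h import *
a=snap('scene','s0');b=snap('side','d0')
im=np.hstack([a,b]);
for n in('s0','d0'):
    print(np.load(f'pics/{n}.npz')['T'].round(3))
    cv2.imwrite(f'pics/{n}b.png',cv2.resize(cv2.imread(f'pics/{n}.png'),(800,600),interpolation=cv2.INTER_CUBIC))
print(read_state())
E
```

```text
[[ 0.793  0.341 -0.504  1.132]
 [ 0.608 -0.477  0.635 -0.922]
 [-0.024 -0.81  -0.585  0.86 ]
 [ 0.     0.     0.     1.   ]]
[[-0.956 -0.201  0.215  0.192]
 [-0.294  0.6   -0.744  0.93 ]
 [ 0.02  -0.774 -0.632  0.928]
 [ 0.     0.     0.     1.   ]]
{'time_s': 0.1, 'joint_positions': array([-8.40232705e+01,  3.02732087e+01,  8.21495786e+01,  6.04753332e-04,
        6.76891758e+01, -1.02265799e+01]), 'qvel': array([-0.09425215,  0.0088591 , -0.21336576, -0.04907368, -0.00957328,
       -0.12340035]), 'tau': array([ 4.99452017e-04, -4.40985453e+01, -1.77150625e+01,  6.35368167e-02,
        5.33306866e-02, -4.54240933e-05]), 'position': array([ 0.17437763, -0.59954193,  0.2466711 ]), 'tcp_rot': array([[ 9.60278725e-01,  2.79042529e-01, -1.93760588e-04],
       [ 2.79042369e-01, -9.60276822e-01,  1.94451898e-03],
       [ 3.56539694e-04, -1.92134762e-03, -9.99998091e-01]]), 'force': array([0.62789085, 0.00146682, 0.16654824]), 'moment': array([ 0.00294552, -0.01100959, -0.00132806]), 'grasp_force': 0.0, 'opening': 1.0005119505305162}
```

View pics/s0b.png

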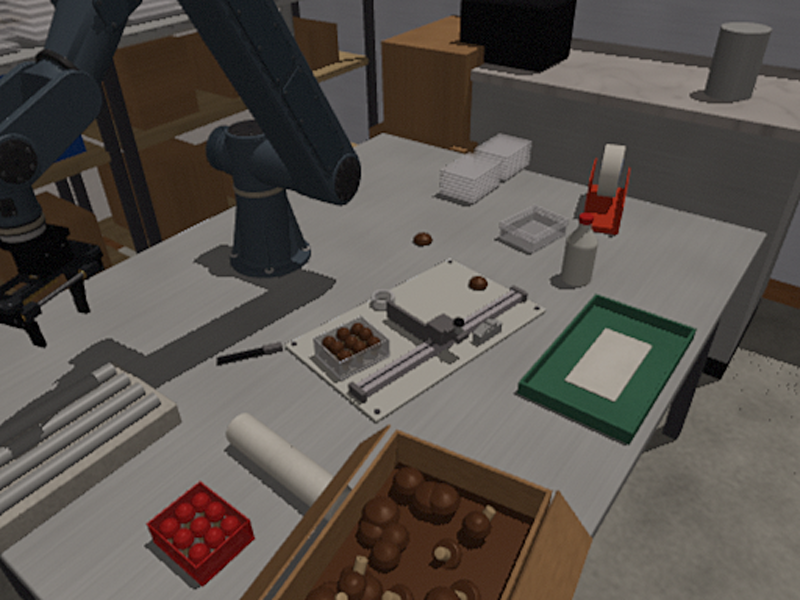

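View pics/d0b.png

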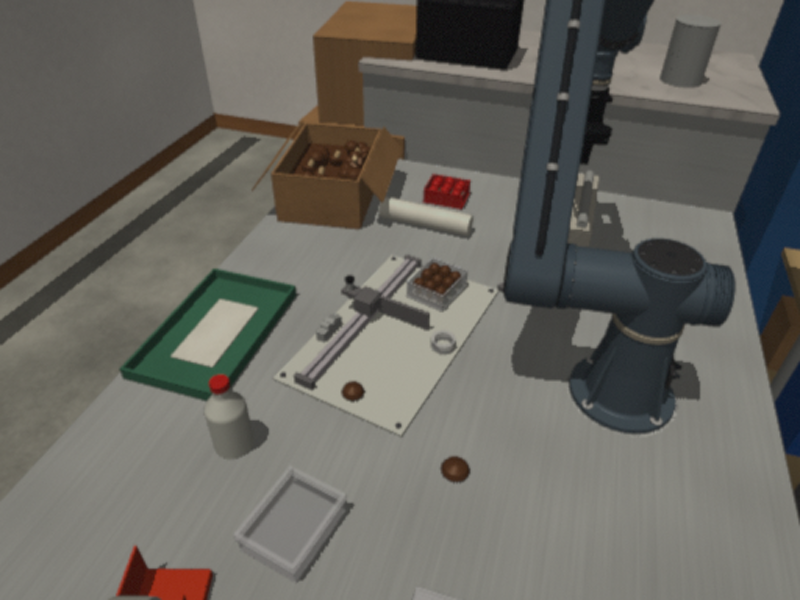

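Scene (800x600 px): the punnet with brown mushrooms is at (352,348), the grey stop's carriage at (440,325), its pin's black head at (459,322), and the steel notch block at (487,330). The tape is at (382,300) and mushroom_a at (479,284). In the side view the punnet is at (437,284), the pin head at (349,280) and the notch at (328,326). Two things could pass for the punnet. The red one at (200,530) is excluded by the task, and the empty tray at (533,230) holds no mushrooms. The full one on the plate is the one meant.

Run:
```python
from h import *
k=1/1.5625
P={'s0':[(286,345),(375,416),(546,310),(450,261)],'d0':[(498,288),(398,257),(277,378),(402,433)]}
for n in P:
    W=np.array([ray(n,u*k,v*k,0.01) for u,v in P[n]])
    e=(W[3]-W[0]+W[2]-W[1])/2; print(n,W.round(3).tolist(),'len',np.linalg.norm(e),np.linalg.norm(W[1]-W[0]),'yaw y-axis',np.degrees(np.arctan2(e[1],e[0])),'center',W.mean(0).round(4))
print('pin head',ray('s0',459*k,319*k,.102),ray('d0',349*k,279*k,.102))
print('notch',ray('s0',487*k,327*k,.02),ray('d0',328*k,326*k,.02))
# punnet rim corners
R={'s0':[(314,346),(331,378)],'d0':[]}
print('punnet top ctr',ray('s0',351*k,342*k,.048),ray('d0',437*k,280*k,.048))
print('tape',ray('s0',382*k,297*k,.024),ray('d0',444*k,341*k,.024))
a=cv2.imread('pics/s0.png')[150:280,170:360]; b=cv2.imread('pics/d0.png')[150:290,165:330]
cv2.imwrite('pics/c.png',np.vstack([cv2.resize(a,(480,300),interpolation=2),cv2.resize(b,(480,300),interpolation=2)]))
```

```text
s0 [[0.306, -0.244, 0.01], [0.586, -0.294, 0.01], [0.691, 0.184, 0.01], [0.404, 0.233, 0.01]] len 0.4883227650477133 0.2844028812807911 yaw y-axis 78.01365147923734 center [ 0.4971 -0.0306  0.01  ]
d0 [[0.299, -0.25, 0.01], [0.571, -0.296, 0.01], [0.677, 0.188, 0.01], [0.392, 0.242, 0.01]] len 0.49789801203229556 0.2753756142484994 yaw y-axis 78.5249660324982 center [ 0.4847 -0.029   0.01  ]
pin head [ 0.61493025 -0.06108324  0.102     ] [ 0.61087207 -0.05772685  0.102     ]
notch [0.62255704 0.04282637 0.02      ] [0.63451113 0.01888423 0.02      ]
punnet top ctr [ 0.44336043 -0.19084975  0.048     ] [ 0.43883545 -0.18533407  0.048     ]
tape [ 0.37519783 -0.00446942  0.024     ] [ 0.3758392  -0.01138847  0.024     ]
```

View pics/c.png

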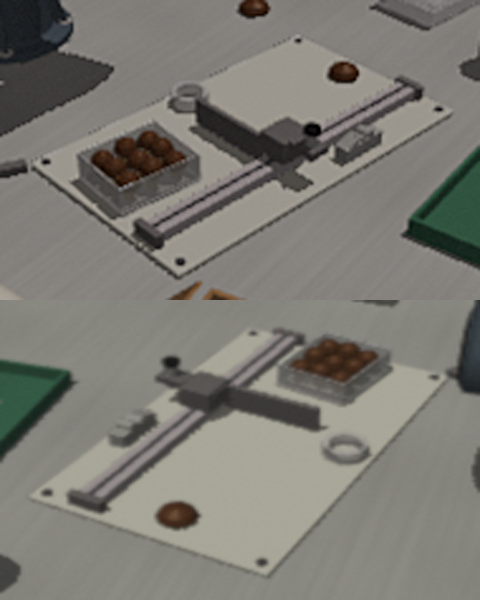

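Both views confirm the full punnet of mushrooms on the plate, stop pin short of the notch block. I'll move above the jig for a close look, turning with the base.

Emit:
step_arm(steps=[[0.787,-0.64,-0.27,0,0,-0.69,1],[0.787,-0.64,-0.27,0,0,-0.69,1],[0.787,-0.64,-0.27,0,0,-0.69,1],[0.787,-0.64,-0.27,0,0,-0.69,1],[0.787,-0.64,-0.27,0,0,-0.69,1],[0.787,-0.64,-0.27,0,0,-0.69,1],[0.787,-0.64,-0.27,0,0,-0.69,1],[0.787,-0.64,-0.27,0,0,-0.69,1]])

```text
time_s: 0.77
position: [0.349, -0.3462, 0.3294]
tcp_rot: [[0.677, 0.736, 0.001], [0.736, -0.677, 0.001], [0.002, -0.0, -1.0]]
force: [-0.5, -0.4, -0.3]
opening: 0.477
grasp_force: 0.0
```

Emit:
step_arm(steps=[[0.95,-0.14,0,0,0,-0.69,1],[0.95,-0.14,0,0,0,-0.69,1],[0.95,-0.14,0,0,0,-0.69,1],[0.95,-0.14,0,0,0,-0.69,1],[0.95,-0.14,0,0,0,-0.69,1],[0.95,-0.14,0,0,0,-0.69,1],[0.95,-0.14,0,0,0,-0.69,1],[0.95,-0.14,0,0,0,-0.69,1]])

```text
time_s: 1.43
position: [0.5128, -0.1064, 0.3283]
tcp_rot: [[0.196, 0.981, 0.002], [0.981, -0.196, 0.003], [0.003, 0.001, -1.0]]
force: [-0.1, -1.0, 0.1]
opening: 0.006
grasp_force: 0.0
```

Run:
```python
from h import *
a=snap('wrist','w0'); cv2.imwrite('pics/w0b.png',cv2.resize(a[:,:,::-1],(800,600),interpolation=2))
print(np.load('pics/w0.npz')['T'].round(3)); s=read_state();print(s['position'],s['tcp_rot'].round(3),s['time_s'],s['force'],s['joint_positions'].round(1))
```

```text
[[ 0.98  -0.189 -0.056  0.53 ]
 [-0.197 -0.937 -0.289 -0.026]
 [ 0.002  0.295 -0.956  0.466]
 [ 0.     0.     0.     1.   ]]
[ 0.51125169 -0.10892084  0.3281053 ] [[ 0.197  0.98  -0.   ]
 [ 0.98  -0.197  0.001]
 [ 0.001 -0.001 -1.   ]] 1.4833 [-0.63993592 -0.80446635  0.02308328] [-24.3  17.1  90.6   0.   72.3 -13. ]
```

View pics/w0b.png

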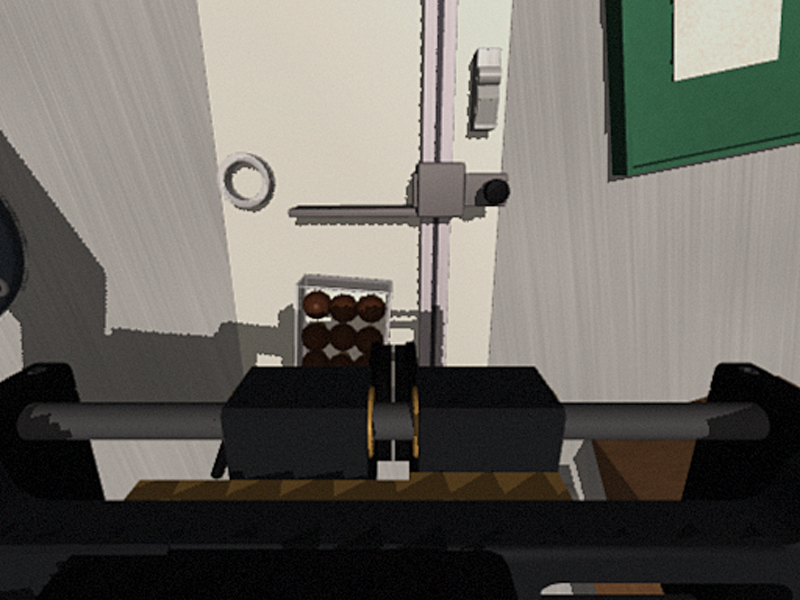

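The wrist view (800x600 px) shows the carriage front edge from (418,214) to (463,217). The pin head is at (495,191) and the notch block spans rows 48 to 132 near column 486. The punnet's leading rim runs from (303,277) to (391,283), and the tape is at (247,181). I'll compute positions and enlarge the notch block.

Run:
```python
from h import *
k=1/1.5625
g=lambda u,v,z: ray('w0',u*k,v*k,z)
def dire(a,b): e=b-a; return np.degrees(np.arctan2(e[1],e[0]))
print('plateL',dire(g(238,350,.01),g(197,0,.01)),'plateR',dire(g(490,360,.01),g(514,0,.01)),'arm dir',dire(g(290,217,.061),g(418,217,.061)))
yaw=np.radians(-11.7);X=np.array([np.cos(yaw),np.sin(yaw)]);Y=np.array([-X[1],X[0]]);O=np.array([.471,-.026])
for n,u,v,z in [('plateL',238,350,.01),('plateL2',197,0,.01),('plateR',490,360,.01),('carL',418,216,.072),('carR',463,218,.072),('armL',290,215,.061),('pin',495,191,.102),('nblk near',483,137,.01),('near top',484,129,.022),('nfar',489,48,.022),('groove?',488,82,.02),('pL',303,277,.048),('pR',391,283,.048),('pLb',298,360,.048),('pRb',386,360,.048),('tape',247,181,.024)]:
    p=g(u,v,z); q=p[:2]-O; print(n,p[:2].round(4),'jig',(q@X).round(4),(q@Y).round(4))
cv2.imwrite('pics/n.png',cv2.resize(cv2.imread('pics/w0.png')[20:150,230:340],(550,600),interpolation=2))
```

```text
plateL 78.47206098541754 plateR 79.12709811736869 arm dir -11.392656821522893
plateL [ 0.3077 -0.1947] jig -0.1257 -0.1983
plateL2 [0.3798 0.1585] jig -0.1268 0.1622
plateR [ 0.6027 -0.2678] jig 0.178 -0.2101
carL [ 0.5456 -0.0734] jig 0.0827 -0.0313
carR [ 0.5868 -0.0836] jig 0.1251 -0.0329
armL [ 0.4251 -0.0494] jig -0.0402 -0.0322
pin [ 0.6127 -0.062 ] jig 0.146 -0.0065
nblk near [ 0.6283 -0.015 ] jig 0.1518 0.0427
near top [ 0.6277 -0.008 ] jig 0.1498 0.0494
nfar [0.6418 0.0621] jig 0.1494 0.1209
groove? [0.6376 0.0336] jig 0.1511 0.0921
pL [ 0.4179 -0.1144] jig -0.0341 -0.0974
pR [ 0.5064 -0.1389] jig 0.0576 -0.1034
pLb [ 0.3877 -0.2054] jig -0.0452 -0.1925
pRb [ 0.4834 -0.2247] jig 0.0525 -0.1921
tape [ 0.3815 -0.0095] jig -0.091 -0.002
```

View pics/n.png

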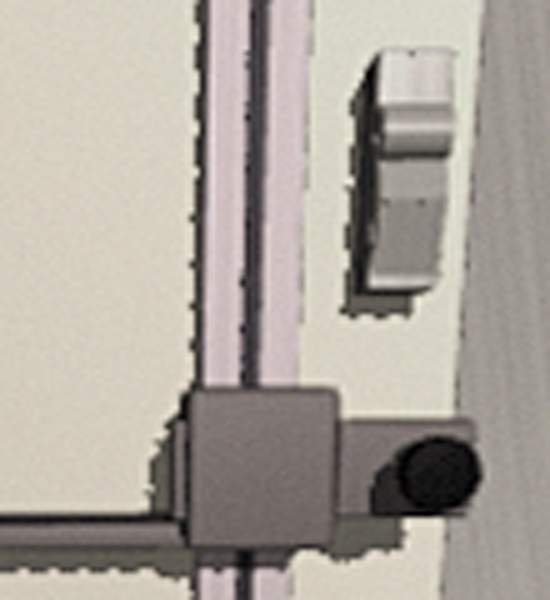

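Jig yaw is about -11.5°. The pin is at jig y ≈ -0.007 and the notch at about 0.088, so the stop has to travel about 95 mm. I'll lower behind the carriage.

Emit:
step_arm(steps=[[0.02,0.147,0.2,0,0,0,1],[0.02,0.147,0.4,0,0,0,1],[0.02,0.147,0.5,0,0,0,1],[0.02,0.147,0.6,0,0,0,1],[0.02,0.147,0.7,0,0,0,1],[0.02,0.147,0.8,0,0,0,1],[0.02,0.147,0.86,0,0,0,1],[0.02,0.147,0.86,0,0,0,1]])

```text
time_s: 2.15
position: [0.5505, -0.1151, 0.0657]
tcp_rot: [[0.204, 0.979, -0.01], [0.979, -0.204, 0.004], [0.002, -0.011, -1.0]]
force: [-0.5, 0.4, 0.7]
opening: 0.006
grasp_force: 0.0
```

Emit:
step_arm(steps=[[0.02,0,0,0,0,0,1],[0.04,0,0,0,0,0,1],[0.06,0,0,0,0,0,1],[0.08,0,0,0,0,0,1],[0.1,0,0,0,0,0,1],[0.12,0,0,0,0,0,1],[0.14,0,0,0,0,0,1],[0.14,0,0,0,0,0,1]])

```text
time_s: 2.82
position: [0.5634, -0.0726, 0.071]
tcp_rot: [[0.202, 0.979, 0.001], [0.979, -0.202, 0.0], [0.0, 0.001, -1.0]]
force: [-0.4, 0.1, -0.1]
opening: 0.004
grasp_force: 0.0
```

Run:
```python
from h import *
a=snap('wrist','w1'); cv2.imwrite('pics/w1b.png',cv2.resize(a[:,:,::-1],(640,480),interpolation=2))
s=read_state();print(s['position'],s['force'],s['time_s'])
```

```text
[ 0.56307292 -0.07297167  0.07074997] [-0.32480954  0.24450182  0.58396086] 2.8667
```

View pics/w1b.png

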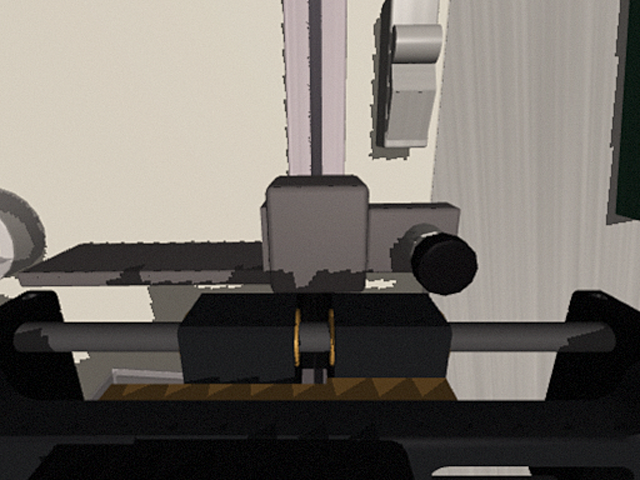

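The wrist view (640x480 px) shows the fingers centred behind the carriage, with its front edge near row 290. The pin head is at (443,263) and the notch valley at about (413,65). The punnet is still behind.

Run:
```python
from h import *
k=1/1.25
yaw=np.radians(-11.6);X=np.array([np.cos(yaw),np.sin(yaw)]);Y=np.array([-X[1],X[0]]);O=np.array([.471,-.026])
for n,u,v,z in [('pin',443,262,.102),('carL',272,291,.072),('carR',366,291,.072),('notch z.018',412,65,.018),('crest?',413,92,.018),('blknear',405,147,.012),('tcp',0,0,0)]:
    p=ray('w1',u*k,v*k,z) if u else np.array([.5631,-.0730]); q=p[:2]-O; print(n,'jig',(q@X).round(4),(q@Y).round(4))
```

```text
pin jig 0.1455 0.0133
carL jig 0.0819 -0.0127
carR jig 0.1247 -0.0128
notch z.018 jig 0.1521 0.0894
crest? jig 0.1538 0.0765
blknear jig 0.1534 0.048
tcp jig 0.0997 -0.0275
```

Emit:
step_arm(steps=[[0.02,0,0,0,0,0,1],[0.04,0,0,0,0,0,1],[0.06,0,0,0,0,0,1],[0.08,0,0,0,0,0,1],[0.1,0,0,0,0,0,1],[0.12,0,0,0,0,0,1],[0.14,0,0,0,0,0,1],[0.15,0,0,0,0,0,1]])

```text
time_s: 3.53
position: [0.5719, -0.0288, 0.0703]
tcp_rot: [[0.202, 0.979, -0.001], [0.979, -0.202, 0.0], [0.0, -0.001, -1.0]]
force: [-1.0, -1.3, -0.2]
opening: 0.007
grasp_force: 0.8
```

Emit:
step_arm(steps=[[0.007,0,0,0,0,0,1],[0.013,0,0,0,0,0,1],[0.02,0,0,0,0,0,1],[0.02,0,0,0,0,0,1]])

```text
time_s: 3.87
position: [0.5736, -0.0237, 0.0705]
tcp_rot: [[0.203, 0.979, 0.0], [0.979, -0.203, 0.0], [0.0, 0.0, -1.0]]
force: [0.1, -0.1, -0.6]
opening: 0.003
grasp_force: 0.0
```

Emit:
step_arm(steps=[[0.007,0,0,0,0,0,1],[0.013,0,0,0,0,0,1],[0.013,0,0,0,0,0,1]])

```text
time_s: 4.12
position: [0.5745, -0.0203, 0.0706]
tcp_rot: [[0.203, 0.979, 0.001], [0.979, -0.203, -0.0], [-0.0, 0.001, -1.0]]
force: [-0.6, -2.6, -0.4]
opening: 0.004
grasp_force: 0.7
```

Emit:
step_arm(steps=[[0.007,0,0,0,0,0,1],[0.01,0,0,0,0,0,1],[0.01,0,0,0,0,0,1]])

```text
time_s: 4.37
position: [0.5748, -0.0189, 0.0706]
tcp_rot: [[0.201, 0.98, -0.0], [0.98, -0.201, -0.003], [-0.003, 0.0, -1.0]]
force: [-2.3, -6.3, 0.0]
opening: 0.004
grasp_force: 3.6
```

Emit:
step_arm(steps=[[0.007,0,0,0,0,0,1],[0.01,0,0,0,0,0,1],[0.01,0,0,0,0,0,1]])

```text
time_s: 4.62
position: [0.5754, -0.0155, 0.0706]
tcp_rot: [[0.202, 0.979, -0.0], [0.979, -0.202, -0.002], [-0.002, 0.0, -1.0]]
force: [-1.4, -4.0, -0.6]
opening: 0.004
grasp_force: 2.6
```

Emit:
step_arm(steps=[[0.007,0,0,0,0,0,1],[0.01,0,0,0,0,0,1],[0.01,0,0,0,0,0,1]])

```text
time_s: 4.87
position: [0.5761, -0.0123, 0.0706]
tcp_rot: [[0.202, 0.979, -0.0], [0.979, -0.202, -0.001], [-0.001, 0.0, -1.0]]
force: [-1.6, -4.9, -0.1]
opening: 0.006
grasp_force: 2.5
```

Emit:
step_arm(steps=[[0.005,0,0,0,0,0,1],[0.008,0,0,0,0,0,1],[0.008,0,0,0,0,0,1]])

```text
time_s: 5.12
position: [0.5767, -0.009, 0.0706]
tcp_rot: [[0.203, 0.979, 0.0], [0.979, -0.203, 0.001], [0.001, 0.0, -1.0]]
force: [-0.2, 0.1, 0.1]
opening: 0.007
grasp_force: 0.2
```

Emit:
step_arm(steps=[[0.005,0,0,0,0,0,1],[0.007,0,0,0,0,0,1],[0.007,0,0,0,0,0,1]])

```text
time_s: 5.37
position: [0.5773, -0.0064, 0.0707]
tcp_rot: [[0.203, 0.979, 0.001], [0.979, -0.203, 0.001], [0.001, 0.001, -1.0]]
force: [-0.4, -0.7, 0.1]
opening: 0.005
grasp_force: 0.0
```

```bash
cat > pin.py <<'E'
from h import *
import sys
f=sys.argv[1]
a=snap('wrist',f); s=read_state()
m=(a.max(2)<45).astype(np.uint8); m[300:]=0
yaw=np.radians(-11.6);X=np.array([np.cos(yaw),np.sin(yaw)]);Y=np.array([-X[1],X[0]]);O=np.array([.471,-.026])
n,l,st,c=cv2.connectedComponentsWithStats(m)
for i in range(1,n):
    if 800<st[i,4]<4000 and st[i,1]<225:
        q=ray(f,c[i][0],c[i][1],.102)[:2]-O; print(st[i],c[i].round(1),(q@X).round(4),(q@Y).round(4))
q=s['position'][:2]-O;print('tcp',s['position'],q@X,q@Y,s['force'],s['time_s'])
E
python3 pin.py w2
```

```text
[ 309  180   73   51 2392] [349.1 204.6] 0.1433 0.0832
[  17  190  191   24 1997] [118.5 201.3] 0.0451 0.0851
tcp [ 0.57722881 -0.00652756  0.07064697] 0.10014363223369077 0.04043498394515785 [ 0.10316417 -0.16340304 -0.56700386] 5.4167
```

Run:
```python
import cv2
cv2.imwrite('pics/w2b.png',cv2.resize(cv2.imread('pics/w2.png')[0:250,180:430],(600,600),interpolation=2))
```

```text
(no output)
```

View pics/w2b.png

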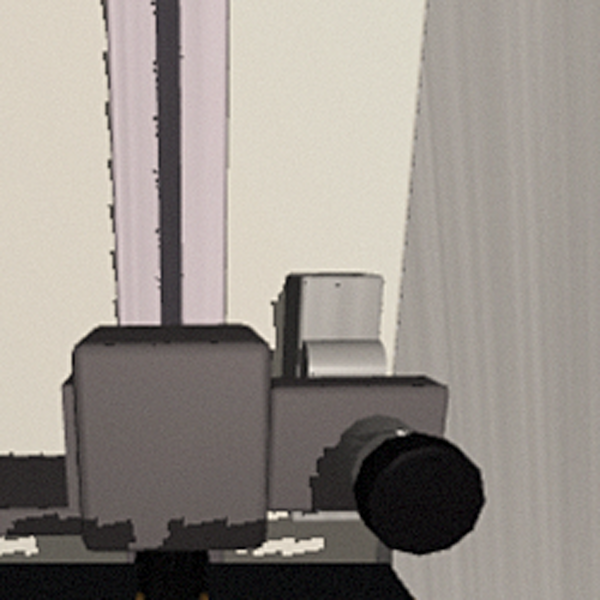

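The crop of the wrist view shows the pin head centre at (420,493), which is (355,205) in the full picture. The carriage front edge is about 4 px further from the fingers than before, so it has jumped ahead of them.

Run:
```python
from h import *
yaw=np.radians(-11.6);X=np.array([np.cos(yaw),np.sin(yaw)]);Y=np.array([-X[1],X[0]]);O=np.array([.471,-.026])
j=lambda f,u,v,z:((ray(f,u,v,z)[:2]-O)@np.c_[X,Y]).round(4)
print(j('w2',355,205.4,.102),j('w2',355,205.4,.106),'front',j('w2',180+170/2.4,549/2.4,.072),j('w1',320/1.25,291/1.25,.072))
print('ridge base w2',j('w2',180+340/2.4,375/2.4,.02),'far',j('w2',180+335/2.4,273/2.4,.02),'w1 ridge bottom', j('w1',415/1.25,62/1.25,.02))
print('w0 ridge/far',j('w0',230+415/5,20+155/4.615,.02),j('w0',230+415/5,20+48/4.615,.02))
```

```text
[0.1458 0.0829] [0.1441 0.0844] front [0.1012 0.0575] [ 0.1038 -0.0128]
ridge base w2 [0.152  0.0892] far [0.1484 0.1185] w1 ridge bottom [0.153  0.0904]
w0 ridge/far [0.1524 0.0904] [0.1501 0.1215]
```

Emit:
step_arm(steps=[[0.005,0,0,0,0,0,1],[0.005,0,0,0,0,0,1]])

```text
time_s: 5.58
position: [0.5774, -0.0052, 0.0706]
tcp_rot: [[0.203, 0.979, 0.0], [0.979, -0.203, 0.0], [0.0, 0.0, -1.0]]
force: [-0.2, 0.1, -0.1]
opening: 0.002
grasp_force: 0.0
```

Emit:
step_arm(steps=[[0.004,0,0,0,0,0,1],[0.004,0,0,0,0,0,1]])

```text
time_s: 5.75
position: [0.5776, -0.0042, 0.0706]
tcp_rot: [[0.203, 0.979, 0.0], [0.979, -0.203, 0.0], [0.0, 0.0, -1.0]]
force: [-0.4, 0.3, -0.8]
opening: 0.001
grasp_force: 0.0
```

```bash
python3 pin.py w3|tail -1; python3 -c "
import cv2
a=[cv2.resize(cv2.imread(f'pics/{n}.png')[100:250,200:400],(600,290)) for n in('w2','w3')]
import numpy as np;cv2.imwrite('pics/w3b.png',np.vstack(a))"
```

```text
tcp [ 0.57753048 -0.00425819  0.0705456 ] 0.09998282410764735 0.04271866502568656 [-1.40945878  0.80475576 -0.63366799] 5.8
```

View pics/w3b.png

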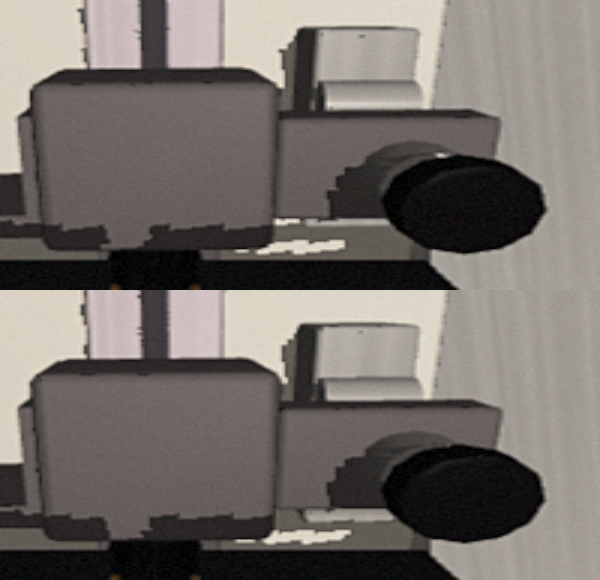

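The two stacked crops show the carriage keeping pace with the fingers (head at row 203, then 204) at nearly no force. The pin is going down the hump's far side, so I'll go on until resistance comes.

Emit:
step_arm(steps=[[0.004,0,0,0,0,0,1],[0.004,0,0,0,0,0,1]])

```text
time_s: 5.97
position: [0.5778, -0.0031, 0.0705]
tcp_rot: [[0.203, 0.979, -0.0], [0.979, -0.203, 0.0], [0.0, -0.0, -1.0]]
force: [0.3, 0.5, -0.7]
opening: 0.007
grasp_force: 0.0
```

Emit:
step_arm(steps=[[0.004,0,0,0,0,0,1],[0.004,0,0,0,0,0,1]])

```text
time_s: 6.13
position: [0.578, -0.0019, 0.0706]
tcp_rot: [[0.203, 0.979, 0.0], [0.979, -0.203, 0.0], [0.0, 0.0, -1.0]]
force: [0.4, -0.2, 0.0]
opening: 0.007
grasp_force: 0.0
```

Emit:
step_arm(steps=[[0.003,0,0,0,0,0,1],[0.003,0,0,0,0,0,1]])

```text
time_s: 6.3
position: [0.5782, -0.001, 0.0705]
tcp_rot: [[0.203, 0.979, 0.0], [0.979, -0.203, 0.0], [0.0, -0.0, -1.0]]
force: [0.1, 0.6, -0.3]
opening: 0.005
grasp_force: 0.0
```

```bash
cat > hd.py <<'E'
from h import *
import sys
if len(sys.argv)>1: snap('wrist',sys.argv[1])
yaw=np.radians(-11.6);X=np.array([np.cos(yaw),np.sin(yaw)]);Y=np.array([-X[1],X[0]]);O=np.array([.471,-.026])
import glob
for f in ['w1','w2','w3','w4','w5','w6']:
    a=cv2.imread(f'pics/{f}.png')
    if a is None: continue
    m=(a.max(2)<25).astype(np.uint8); m[:,:300]=0;m[:,420:]=0
    m=cv2.morphologyEx(m,cv2.MORPH_OPEN,np.ones((7,7)))
    n,l,st,c=cv2.connectedComponentsWithStats(m)
    g=cv2.cvtColor(a,6)
    for i in range(1,n):
        x,y,w,h,A=st[i]
        if x+w<415 and y+h<240 and A>500:
            u,v=x+w-26.5,y+h-1-24.5
            q=ray(f,u,v,.102)[:2]-O; print(f,st[i],'right,bottom centre',u,v,(q@X).round(4),(q@Y).round(4))
s=read_state();q=s['position'][:2]-O;print('tcp',q@X,q@Y,s['force'].round(1),s['time_s'])
E
python3 hd.py w4
```

```text
w1 [ 329  189   52   46 1598] right,bottom centre 354.5 209.5 0.1456 0.0133
w2 [ 328  186   52   44 1766] right,bottom centre 353.5 204.5 0.1451 0.0833
w3 [ 328  184   52   46 1771] right,bottom centre 353.5 204.5 0.1449 0.0856
tcp 0.09999658094267459 0.045945212762203695 [ 0.1  0.3 -0. ] 6.35[ WARN:0@0.308] global loadsave.cpp:275 findDecoder imread_('pics/w5.png'): can't open/read file: check file path/integrity
[ WARN:0@0.308] global loadsave.cpp:275 findDecoder imread_('pics/w6.png'): can't open/read file: check file path/integrity
```

```bash
python3 - <<'E' 2>/dev/null
from h import *
for f in ['w1','w2','w3','w4']:
    a=cv2.imread(f'pics/{f}.png').max(2)
    # head right edge & bottom edge, carriage front edge profile at col 250
    row=a[205]; print(f,'right',[x for x in range(330,400) if row[x]<30][-1],'col355',a[170:245:3,355].tolist(),'\n  car235',a[215:245,228].tolist())
E
```

```text
w1 right 379 col355 [106, 108, 109, 108, 103, 102, 9, 14, 30, 26, 15, 17, 21, 21, 19, 15, 18, 15, 22, 16, 19, 16, 95, 177, 174] 
  car235 [103, 103, 118, 76, 39, 37, 43, 44, 40, 45, 43, 46, 43, 39, 45, 42, 47, 42, 37, 20, 14, 13, 11, 20, 18, 7, 11, 10, 14, 12]
w2 right 380 col355 [101, 105, 104, 111, 11, 6, 34, 19, 12, 21, 11, 15, 17, 24, 10, 19, 17, 18, 19, 18, 0, 167, 164, 166, 165] 
  car235 [104, 107, 65, 38, 39, 42, 41, 41, 44, 44, 45, 44, 43, 26, 51, 90, 100, 102, 106, 55, 8, 16, 12, 9, 17, 16, 16, 15, 15, 10]
w3 right 380 col355 [106, 105, 103, 104, 7, 12, 27, 19, 20, 17, 16, 16, 11, 13, 17, 17, 13, 19, 22, 15, 34, 162, 164, 168, 165] 
  car235 [94, 105, 110, 68, 37, 41, 35, 33, 42, 37, 46, 41, 40, 35, 43, 84, 102, 99, 104, 59, 6, 22, 11, 16, 0, 12, 18, 13, 16, 7]
w4 right 378 col355 [102, 103, 102, 101, 103, 110, 0, 8, 28, 25, 17, 10, 19, 20, 21, 18, 9, 16, 24, 13, 18, 18, 5, 166, 164] 
  car235 [106, 64, 29, 41, 48, 49, 39, 39, 38, 39, 41, 41, 44, 43, 43, 41, 44, 44, 41, 27, 11, 13, 4, 14, 15, 13, 14, 14, 14, 22]
```

Emit:
step_arm(steps=[[0.003,0,0,0,0,0,1],[0.003,0,0,0,0,0,1]])

```text
time_s: 6.52
position: [0.5783, -0.0006, 0.0705]
tcp_rot: [[0.202, 0.979, -0.0], [0.979, -0.202, -0.001], [-0.001, -0.0, -1.0]]
force: [-1.2, -0.9, 0.5]
opening: 0.007
grasp_force: 0.8
```

Emit:
step_arm(steps=[[0.003,0,0,0,0,0,1],[0.003,0,0,0,0,0,1]])

```text
time_s: 6.68
position: [0.5784, -0.0003, 0.0706]
tcp_rot: [[0.202, 0.979, -0.001], [0.979, -0.202, -0.002], [-0.002, -0.0, -1.0]]
force: [-1.5, -5.5, 0.2]
opening: 0.004
grasp_force: 2.5
```

```bash
python3 - <<'E' 2>/dev/null
from h import *
snap('wrist','w5')
for f in ['w1','w4','w5']:
    a=cv2.imread(f'pics/{f}.png').max(2)
    print(f,'col355',a[220:245,355].tolist())
s=read_state();print(s['position'],s['force'],s['grasp_force'])
E
```

```text
w1 col355 [14, 15, 10, 19, 22, 20, 11, 16, 18, 13, 19, 15, 22, 16, 14, 2, 95, 169, 182, 177, 176, 175, 174, 175, 168]
w4 col355 [16, 16, 16, 14, 24, 16, 13, 13, 16, 13, 18, 14, 16, 18, 17, 8, 5, 144, 175, 166, 164, 160, 164, 166, 165]
w5 col355 [22, 14, 14, 17, 17, 17, 16, 14, 18, 20, 19, 17, 16, 10, 17, 16, 9, 3, 142, 177, 163, 162, 162, 167, 164]
[ 5.78397761e-01 -2.76821163e-04  7.05755656e-02] [-1.58621482 -5.7313628   1.01654988] 2.6533207297325134
```

Force rose to about 6 N within 0.7 mm after the free stretch, so the pin is seated against the ridge. I'll back off, lift clear and go behind the punnet with the fingers half open.

Emit:
step_arm(steps=[[-0.03,0,0,0,0,0,1],[-0.07,0,0,0,0,0,1],[-0.07,0,0,0,0,0,1],[-0.07,0,-0.12,0,0,0,1],[-0.07,0,-0.25,0,0,0,1],[-0.07,0,-0.36,0,0,0,1],[-0.07,0,-0.36,0,0,0,1]])

```text
time_s: 7.32
position: [0.5785, -0.0209, 0.1851]
tcp_rot: [[0.204, 0.979, 0.013], [0.979, -0.204, -0.002], [0.001, 0.013, -1.0]]
force: [1.3, 0.1, 0.4]
opening: 0.005
grasp_force: 0.0
```

Emit:
step_arm(steps=[[-0.94,-0.32,0,0,0,0,0],[-0.94,-0.32,0,0,0,0,0],[-0.94,-0.32,0,0,0,0,0],[-0.94,-0.32,0,0,0,0,0],[-0.94,-0.32,0,0,0,0,0],[-0.94,-0.32,0,0,0,0,0],[-0.94,-0.32,0,0,0,0,0],[-0.94,-0.32,0,0,0,0,0]])

```text
time_s: 7.98
position: [0.4208, -0.2823, 0.1785]
tcp_rot: [[0.209, 0.978, 0.001], [0.978, -0.209, -0.003], [-0.003, 0.001, -1.0]]
force: [-0.1, 0.1, 0.0]
opening: 0.474
grasp_force: 0.0
```

Run:
```python
from h import *
a=snap('wrist','w7'); cv2.imwrite('pics/w7b.png',cv2.resize(a[:,:,::-1],(800,600),interpolation=2))
s=read_state();print(s['position'],s['tcp_rot'].round(3),s['force'],s['time_s'],s['opening'])
snap('scene','s7')
k=1/1.5625
print('film',ray('s0',245*k,425*k,.03),ray('d0',428*k,217*k,.03),'marker',ray('s0',219*k,360*k,.01),ray('s0',283*k,348*k,.01))
```

```text
[ 0.42140495 -0.28078258  0.17843065] [[ 0.209  0.978  0.001]
 [ 0.978 -0.209 -0.001]
 [-0.001  0.001 -1.   ]] [ 0.53443735 -0.60982071 -0.3029935 ] 8.0333 0.48309310698882063
film [ 0.42640247 -0.46248014  0.03      ] [ 0.54142853 -0.4787148   0.03      ] marker [ 0.22885617 -0.35990966  0.01      ] [ 0.30831626 -0.255224    0.01      ]
```

View pics/w7b.png

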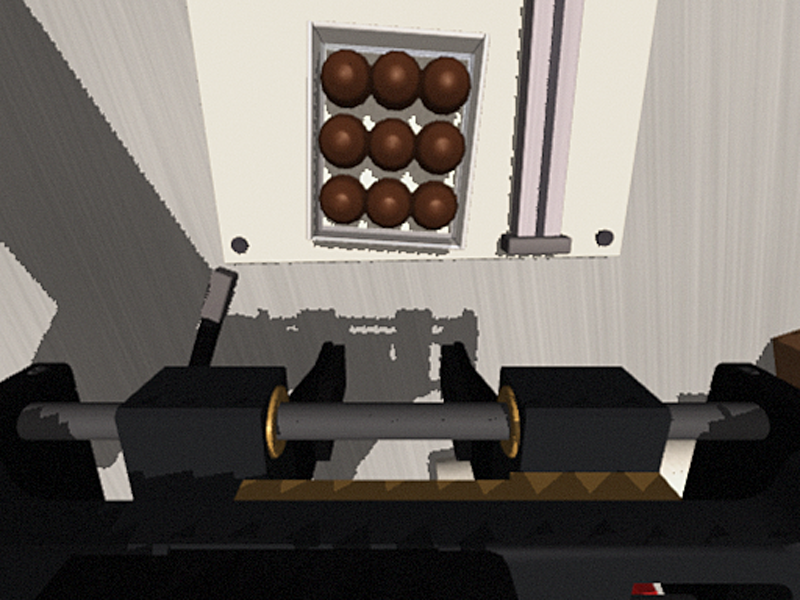

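The wrist view (800x600 px) shows the fingers half open behind the punnet. Its trailing rim runs from (313,240) to (462,246) and its leading rim from (310,24) to (487,37). The marker's tip is at (228,270), clear of the fingers.

```bash
python3 - <<'E' 2>/dev/null
from h import *
k=1/1.5625
yaw=np.radians(-11.6);X=np.array([np.cos(yaw),np.sin(yaw)]);Y=np.array([-X[1],X[0]]);O=np.array([.471,-.026])
j=lambda f,u,v,z:((ray(f,u,v,z)[:2]-O)@np.c_[X,Y]).round(4)
for p in [(313,243),(462,249),(487,37),(310,24)]: print(p,j('w7',p[0]*k,p[1]*k,.058))
for p in [(224,264),(621,256)]: print('plate',j('w7',p[0]*k,p[1]*k,.01))
s=read_state();q=s['position'][:2]-O;print('tcp',q@X,q@Y)
# pin head in s0, s7
for f in('s0','s7'):
    a=cv2.imread(f'pics/{f}.png'); m=(a.max(2)<40).astype(np.uint8); m[:180]=0;m[230:]=0;m[:,:285]=0;m[:,:]=m; m[:,345:]=0
    n,l,st,c=cv2.connectedComponentsWithStats(m)
    for i in range(1,n):
        if st[i,4]>15: print(f,st[i],j(f,c[i][0],c[i][1]-1,.1))
E
```

```text
(313, 243) [-0.0457 -0.2242]
(462, 249) [ 0.0479 -0.2289]
(487, 37) [ 0.0567 -0.1119]
(310, 24) [-0.0394 -0.1049]
plate [-0.1232 -0.2482]
plate [ 0.176 -0.245]
tcp 0.0029213827324570444 -0.25709324338876605
s0 [300 180  11   6  18] [0.0858 0.1072]
s0 [290 204   7   5  30] [ 0.1476 -0.0078]
s0 [285 212  14   8  36] [ 0.1729 -0.0502]
s7 [300 180  11   6  18] [0.086  0.1069]
s7 [310 192   7   5  26] [0.1463 0.0825]
s7 [285 194  17  15 105] [0.1291 0.0084]
s7 [304 200  11   7  25] [0.169  0.0368]
```

Pin head in the scene view has moved about 90 mm and stays there. I'll lower behind the punnet and push.

Emit:
step_arm(steps=[[-0.03,0,0.1,0,0,0,0],[-0.03,0,0.2,0,0,0,0],[-0.03,0,0.3,0,0,0,0],[-0.03,0,0.38,0,0,0,0],[-0.03,0,0.427,0,0,0,0],[-0.03,0,0.427,0,0,0,0],[-0.03,0,0.427,0,0,0,0]])

```text
time_s: 8.67
position: [0.4216, -0.2836, 0.0498]
tcp_rot: [[0.201, 0.98, -0.002], [0.98, -0.201, 0.002], [0.002, -0.002, -1.0]]
force: [-0.4, 0.1, -0.5]
opening: 0.499
grasp_force: 0.0
```

Emit:
step_arm(steps=[[0.02,0,0,0,0,0,0],[0.04,0,0,0,0,0,0],[0.06,0,0,0,0,0,0],[0.08,0,0,0,0,0,0],[0.1,0,0,0,0,0,0],[0.12,0,0,0,0,0,0],[0.14,0,0,0,0,0,0],[0.16,0,0,0,0,0,0]])

```text
time_s: 9.33
position: [0.4314, -0.2383, 0.0508]
tcp_rot: [[0.202, 0.979, 0.001], [0.979, -0.202, -0.001], [-0.001, 0.001, -1.0]]
force: [0.2, -2.7, 1.6]
opening: 0.5
grasp_force: 1.1
```

Emit:
step_arm(steps=[[0.018,0,0,0,0,0,0],[0.036,0,0,0,0,0,0],[0.054,0,0,0,0,0,0],[0.072,0,0,0,0,0,0],[0.09,0,0,0,0,0,0],[0.108,0,0,0,0,0,0],[0.126,0,0,0,0,0,0],[0.144,0,0,0,0,0,0]])

```text
time_s: 10.0
position: [0.4398, -0.1956, 0.0504]
tcp_rot: [[0.203, 0.979, -0.0], [0.979, -0.203, 0.0], [0.0, -0.0, -1.0]]
force: [0.1, -2.0, 1.0]
opening: 0.499
grasp_force: 1.1
```

Emit:
step_arm(steps=[[0.018,0,0,0,0,0,0],[0.036,0,0,0,0,0,0],[0.054,0,0,0,0,0,0],[0.072,0,0,0,0,0,0],[0.09,0,0,0,0,0,0],[0.108,0,0,0,0,0,0],[0.126,0,0,0,0,0,0],[0.144,0,0,0,0,0,0]])

```text
time_s: 10.67
position: [0.4485, -0.1532, 0.0504]
tcp_rot: [[0.203, 0.979, -0.0], [0.979, -0.203, 0.0], [0.0, -0.0, -1.0]]
force: [-0.6, -0.9, 1.1]
opening: 0.5
grasp_force: 0.9
```

```bash
python3 - <<'E' 2>/dev/null
from h import *
a=snap('wrist','w8'); cv2.imwrite('pics/w8b.png',cv2.resize(a[:,:,::-1],(800,600),interpolation=2))
s=read_state();O=np.array([.471,-.026]);q=s['position'][:2]-O;print(q@[.9796,-.2011],q@[.2011,.9796],s['force'])
E
```

```text
0.0031906798127788027 -0.12824045643038676 [0.71235333 0.04233076 0.15063653]
```

View pics/w8b.png

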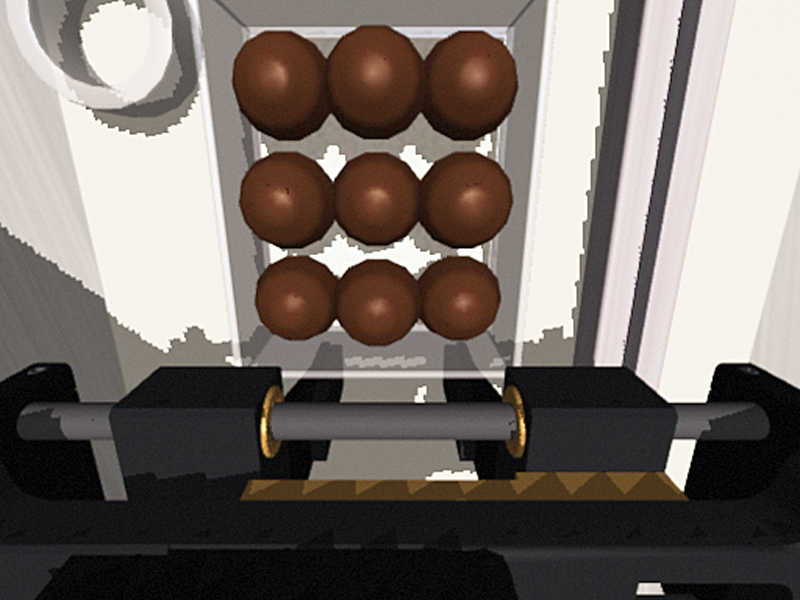

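The wrist view shows the punnet squared against both fingers, its rim from about column 205 to 550. The tape, at (110,50), is clear on the left. I'll go on slowly.

Emit:
step_arm(steps=[[0.018,0,0,0,0,0,0],[0.036,0,0,0,0,0,0],[0.054,0,0,0,0,0,0],[0.072,0,0,0,0,0,0],[0.09,0,0,0,0,0,0],[0.105,0,0,0,0,0,0],[0.12,0,0,0,0,0,0],[0.13,0,0,0,0,0,0]])

```text
time_s: 11.38
position: [0.4564, -0.115, 0.0504]
tcp_rot: [[0.202, 0.979, -0.0], [0.979, -0.202, 0.0], [0.0, -0.0, -1.0]]
force: [0.6, -0.6, -1.2]
opening: 0.503
grasp_force: 0.5
```

Emit:
step_arm(steps=[[0.005,0,0,0,0,0,0],[0.01,0,0,0,0,0,0],[0.013,0,0,0,0,0,0],[0.013,0,0,0,0,0,0]])

```text
time_s: 11.72
position: [0.4572, -0.1117, 0.0505]
tcp_rot: [[0.203, 0.979, -0.0], [0.979, -0.203, 0.0], [0.0, -0.0, -1.0]]
force: [-0.3, 0.6, 0.1]
opening: 0.503
grasp_force: 0.0
```

Emit:
step_arm(steps=[[0.004,0,0,0,0,0,0],[0.007,0,0,0,0,0,0],[0.01,0,0,0,0,0,0]])

```text
time_s: 11.97
position: [0.4579, -0.1091, 0.0505]
tcp_rot: [[0.203, 0.979, 0.0], [0.979, -0.203, -0.0], [-0.0, 0.0, -1.0]]
force: [-0.9, -0.9, -0.7]
opening: 0.5
grasp_force: 0.6
```

Emit:
step_arm(steps=[[0.004,0,0,0,0,0,0],[0.008,0,0,0,0,0,0],[0.012,0,0,0,0,0,0],[0.012,0,0,0,0,0,0]])

```text
time_s: 12.3
position: [0.4586, -0.1051, 0.0505]
tcp_rot: [[0.203, 0.979, 0.0], [0.979, -0.203, 0.0], [0.0, 0.0, -1.0]]
force: [0.0, 0.2, 0.6]
opening: 0.507
grasp_force: 0.1
```

Emit:
step_arm(steps=[[0.004,0,0,0,0,0,0],[0.008,0,0,0,0,0,0],[0.008,0,0,0,0,0,0]])

```text
time_s: 12.55
position: [0.4591, -0.1028, 0.0505]
tcp_rot: [[0.203, 0.979, 0.0], [0.979, -0.203, 0.0], [0.0, 0.0, -1.0]]
force: [-0.2, -1.0, 0.9]
opening: 0.498
grasp_force: 0.1
```

Emit:
step_arm(steps=[[0.003,0,0,0,0,0,0],[0.005,0,0,0,0,0,0],[0.005,0,0,0,0,0,0]])

```text
time_s: 12.8
position: [0.4594, -0.1015, 0.0505]
tcp_rot: [[0.203, 0.979, 0.0], [0.979, -0.203, -0.0], [0.0, 0.0, -1.0]]
force: [-0.5, -1.4, -0.1]
opening: 0.503
grasp_force: 0.3
```

Emit:
step_arm(steps=[[0.003,0,0,0,0,0,0],[0.005,0,0,0,0,0,0],[0.005,0,0,0,0,0,0]])

```text
time_s: 13.05
position: [0.4598, -0.1003, 0.0505]
tcp_rot: [[0.202, 0.979, 0.0], [0.979, -0.202, -0.0], [-0.0, 0.0, -1.0]]
force: [-0.2, -1.8, 0.6]
opening: 0.508
grasp_force: 1.1
```

Emit:
step_arm(steps=[[0.003,0,0,0,0,0,0],[0.004,0,0,0,0,0,0],[0.004,0,0,0,0,0,0]])

```text
time_s: 13.3
position: [0.4608, -0.1, 0.0506]
tcp_rot: [[0.201, 0.98, 0.002], [0.98, -0.201, -0.002], [-0.002, 0.002, -1.0]]
force: [-0.5, -6.0, -1.0]
opening: 0.498
grasp_force: 2.9
```

Emit:
step_arm(steps=[[0.003,0,0,0,0,0,0],[0.004,0,0,0,0,0,0],[0.004,0,0,0,0,0,0]])

```text
time_s: 13.55
position: [0.4613, -0.0997, 0.0506]
tcp_rot: [[0.2, 0.98, 0.002], [0.98, -0.2, -0.003], [-0.003, 0.003, -1.0]]
force: [-1.2, -9.5, -0.6]
opening: 0.5
grasp_force: 4.9
```

Contact with the stop: 9.5 N, below the ridge's 17 N. I'll back off, lift and check.

Emit:
step_arm(steps=[[-0.01,0,0,0,0,0,0],[-0.04,0,0,0,0,0,0],[-0.1,0,0,0,0,0,0],[-0.1,0,0,0,0,0,0],[-0.1,0,-0.13,0,0,0,0],[-0.1,0,-0.26,0,0,0,0],[-0.15,0,-0.4,0,0,0,0],[-0.2,0,-0.5,0,0,0,0]])

```text
time_s: 14.22
position: [0.4474, -0.1554, 0.2022]
tcp_rot: [[0.202, 0.979, -0.001], [0.979, -0.202, 0.002], [0.001, -0.001, -1.0]]
force: [0.5, -1.0, 0.2]
opening: 0.5
grasp_force: 0.0
```

Emit:
step_arm(steps=[[-0.15,0,-0.3,0,0,0,0],[-0.15,0,-0.3,0,0,0,0],[-0.15,0,-0.3,0,0,0,0],[-0.15,0,-0.3,0,0,0,0]])

```text
time_s: 14.55
position: [0.4406, -0.2032, 0.2947]
tcp_rot: [[0.205, 0.979, 0.008], [0.979, -0.205, -0.006], [-0.004, 0.009, -1.0]]
force: [0.1, -1.1, 0.2]
opening: 0.498
grasp_force: 0.0
```

```bash
python3 - <<'E' 2>/dev/null
from h import *
a=snap('wrist','w9'); print(read_state()['force'])
yaw=np.radians(-11.6);X=np.array([np.cos(yaw),np.sin(yaw)]);Y=np.array([-X[1],X[0]]);O=np.array([.471,-.026])
j=lambda f,u,v,z:((ray(f,u,v,z)[:2]-O)@np.c_[X,Y]).round(4)
m=(a.max(2)<40).astype(np.uint8); m[232:]=0
n,l,st,c=cv2.connectedComponentsWithStats(m)
for i in range(1,n):
    if st[i,4]>60: print('dark',st[i],j('w9',*c[i],.102))
h=cv2.cvtColor(a,cv2.COLOR_RGB2HSV); m=((h[...,0]<15)&(h[...,1]>110)).astype(np.uint8); m[232:]=0
n,l,st,c=cv2.connectedComponentsWithStats(m)
for i in range(1,n):
    if st[i,4]>60: print('brown',st[i],j('w9',*c[i],.045))
b=snap('scene','s9')
m=(b.max(2)<40).astype(np.uint8); m[:180]=0;m[230:]=0;m[:,:285]=0;m[:,345:]=0
n,l,st,c=cv2.connectedComponentsWithStats(m)
for i in range(1,n):
    if st[i,4]>15: print('s9',st[i],j('s9',c[i][0],c[i][1]-1,.1))
for f in('s0','s9'): # tape / mushroom_a stay? 
    im=cv2.imread(f'pics/{f}.png').astype(int); globals()[f]=im
print('diff tape',abs(s0-s9)[183:200,236:252].mean(),'mush',abs(s0-s9)[174:188,298:314].mean(),'marker',abs(s0-s9)[218:236,138:182].mean())
E
```

```text
[ 0.06119911  0.13910858 -0.24323156]
dark [209   0  70  13 442] [0.0014 0.0051]
dark [449   0  63  30 533] [ 0.2381 -0.0037]
dark [210  17  69  26 442] [ 0.0016 -0.0227]
dark [212  49  66  23 338] [ 0.0015 -0.0525]
dark [  0  73  10  63 377] [-0.2826 -0.095 ]
dark [159 201  19  31 164] [-0.1035 -0.2408]
dark [200 219  19  13 195] [-0.0476 -0.2529]
dark [284 219  18  13 183] [ 0.0646 -0.2543]
brown [209   0  70  12 565] [0.0004 0.0242]
brown [ 210   14   69   29 1474] [ 0.0011 -0.0017]
brown [ 212   46   66   26 1321] [ 0.0012 -0.0372]
brown [ 428  204   84   28 1073] [ 0.3808 -0.2779]
s9 [300 180  11   6  16] [0.0853 0.1069]
s9 [310 192   7   5  26] [0.1461 0.0834]
s9 [286 195  16  14 108] [0.1316 0.0083]
s9 [303 200  11   8  29] [0.1691 0.0338]
diff tape 8.810049019607844 mush 2.78125 marker 38.11237373737374
```

```bash
python3 -c "
from rig import *
print(hand_in())"
```

```text
the job is handed in; nothing more can be done
None
```

I handed the job in at about 14.7 s. The stop's pin is in its notch by the force readings, and the full punnet lies squarely against the stop after a 9.5 N push. No verdict came back, and I did not measure the final punnet-to-stop gap.

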